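# Park the discharge stick in its earthing well

## Task

Before anyone reaches into the open amplifier, park the red-handled discharge stick: take it out of the black tool rack, put it tip down into the well with the orange flared collar, and push it down until it bottoms, so that the lower edge of its white band has come down level with the collar's rim. Let go and leave it standing there, and do not knock over the glass valve.

Things in the scene. Friction and masses are not known exactly. Their poses are not given: they have to be found in the camera images.
- stick: Red-handled stick, 170 mm long, about 80 g, upright in a black rack (50 mm high; 3 holes in a row 65 mm apart, 42 mm deep; blue and yellow tools by it reach 138 mm up). Origin: lower tip, 8 mm above the table at the start; z up the stick. Black shaft 14 mm across up to 100 mm above the tip, white band on it at 70 to 80 mm, flange 30 mm across at 100 to 106, red handle 26 mm across at 108 to 170.
- well_rim (a point): Centre of the mouth of the fixed well with the orange flared collar, at its rim, 90 mm above the table; z up. Mouth 44 mm wide inside, 52 outside, narrowing over 25 mm to a bore 19 mm wide. A brass plunger closes the bore 45 mm below the rim and can be pushed 25 mm farther: the tip bottoms 70 mm below the rim. A similar well with a blue collar, 100 mm or more away, is the wrong one.
- plunger (a joint): How far the brass plunger inside the orange-collared well is pushed down, in m: 0 to 0.005 at the start, 0.025 when bottomed. It resists with about 7 N all the way, stays where it is left and stops hard at the bottom. The stick's own weight does not move it.
- valve: Spare glass valve, 22 mm across and 67 mm high, standing loose on the table beyond the wells as seen from the robot. Origin: centre of its underside; z is up. Leave it standing.
Not all that is in view belongs to the job. Leave any brown or turquoise look-alike of the part that bears well_rim alone.

How it is judged:
By the outcome, as a careful person would: the job done as asked, in the order asked, and still so for the second after the job is handed in, with the robot touching nothing.
It also fails if it takes over 38 s, if anything falls off the work surface, if the arm or the gripper's body presses on something with over 40 N, if the wrist force passes 120 N, or if a joint passes its speed limit or range.

## Robot

A 7-joint arm with a two-finger parallel gripper is mounted at the origin on the work surface. World frame = base frame: x ahead of the robot, y to its left, z up, the work surface at z = 0. Lengths are in mm, angles in rad, forces in N, time in s.
With the tool pointing down it reaches from about 400 to 875 mm from the base axis. Payload 4.4 kg.
Tool frame: the origin (TCP) lies between the finger pads; the fingertips stand ctrl.tcp_to_tips ahead of it and the grasp point (between the pads) lies 8 mm behind it (ctrl.tcp_to_tips is the distance from the TCP to the fingertips, in mm); z points along the fingers, y is the direction in which the jaws open and shut (so a half turn about z gives the same grasp; the last joint's range is limited). The gripper opens to 85 mm and grips with 20 to 120 N. Pads are 22 mm wide; open, the fingers measure 114 mm over their backs; the gripper's body (76 mm by 85 mm) begins 54 mm behind the grasp point. The pads swing forward as they close: fully open they stand 13 mm farther back than shut.
Start: joints at [1.034, 0.628, 0.038, 1.517, -0.027, 0.996, -0.02], TCP at [294.867, -579.285, 242.313] pointing down, gripper open.
Joint ranges: [-3.06, 3.06], [-0.37, 2.12], [-1.25, 1.32], [0.18, 2.47], [-1.1, 4.24], [0.23, 1.98], [-2.94, 2.94]. Speed limits (rad/s): [2.57, 2.57, 3.14, 3.14, 3.14, 3.14, 3.14].

## Interface

Orientations are given as [roll, pitch, yaw] about the fixed x, y, z axes, in that order (R = Rz(yaw) Ry(pitch) Rx(roll)).
In Python, from cell import ctrl gives the robot as it stands.
- The arm moves only by the tool send_rows, never from a script. Its argument "rows" is a list of rows, each an object of numbers: "x", "y", "z": the shift along the world's x, y, z in cm; "roll": the turn about the world's z in degrees; "claw": the closure, from 0 (fully open) to 1 (shut). A call has 1 to 5 rows; each row is the pose to reach, as a shift and turn from the pose commanded when the call began; what a row does not reach only later rows make up. A row lasts 1/12 s, in which the tool goes at most 41.7 mm and 7.16 degrees, less where a joint would pass 70% of its speed; a pose out of reach is approached as far as the arm can. A call with a gripper value outside its range is refused whole. The fingers move at their own pace and stop on an object; the grip force is fixed at half the most. Time passes only in rows, so rows that repeat a pose let the fingers close. It gives the time, the measured TCP pose, the force and the opening at its end, in the units of the state.
- ctrl.read_state(): the state, without advancing time (a new reading comes with each control period).
- ctrl.get_image(name): name is "scene" or "top" or "wrist"; returns (picture, depth): 480x640x3 uint8, blue, green, red; 480x640 float32, mm along the optical axis (not along the pixel's ray), 0 where there is no reading.
- ctrl.get_calibration(name): a dict with "intrinsics" (3x3 intrinsics, pixels), "T" (4x4, takes a point from camera to world coordinates). Camera axes: x right, y down, z forward; pixel columns grow to the right and rows downward; lengths in mm; the calibration is good to about 2 mm. The wrist camera is an equidistant fisheye: a pixel r from the principal point sees the ray r / f radians off the axis. A picture is of the moment at which its call begins: read the wrist's pose just before it. get_calibration takes no time and is no camera call; for the wrist camera it gives the pose at the moment of the call.
- ctrl.finish_job(): hands the job in, once; it reports no verdict.
Trained networks look in the newest picture that a camera, given by its name, has taken for a name from the list of things; names that differ only in an ending like _2 or _b are one class to them, and where a whole thing is asked for, a point or a joint stands for the part that bears it (a point fixed in the world has none). Each returns a list of dicts, best first, with "confidence" (0 to 1); they miss things now and then, are a little off and sometimes report something else, mostly with a low value. They report only what shows in the picture. A call takes as long as a camera call. They do not tell look-alikes from the thing itself.
- ctrl.recognise(camera, query): "uv" ([column, row] in pixels, amid what is visible of it).
- ctrl.regions_of(camera, query): "region" (480x640 bool, what is visible of it) and "uv" ([column, row] in pixels, amid what is visible of it).
- ctrl.place_of(camera, query): "uv" ([column, row] in pixels: a listed point, or the origin of a listed thing).
The state is a dict: "clock": time; "qpos": joint angles; "qd": joint speeds; "tau": joint torques, N m; "eef_pos": TCP position; "tool_rot": TCP orientation; "force": force on the tool from outside, world axes, zero at the start; "torque": the same for the moment, N m; "width": finger opening in mm.
Only numpy, scipy, OpenCV 4.12 (cv2) and the standard library are available. Lean on these libraries where they do the work, as an engineer would, in place of code of your own. Each camera call takes 0.05 s, during which the arm holds its last target. There are 200 camera calls.

## Working session

There is one attempt and no reset: what is moved stays moved. The work goes in short steps, Python scripts to look and compute and a tool call to move; the robot and the scene stay as the last step left them, time stands still between calls to the robot, and variables do not carry over. Pictures are saved under pics/ and viewed, on a budget of 10 in all, crops included, one or two more only if the job needs it, and the job is handed in when it is done.

Besides the shell and the picture viewer there is one more tool, called after "Request:" as name([rows], argument=value, ...), one row to a line, values as JSON. send_rows: Moves the arm, as the interface text tells. Its arguments: {"type":"object","properties":{"rows":{"type":"array"}},"required":["rows"]}

```bash
mkdir -p pics; cat > h.py <<'E'
import numpy as np, cv2
from cell import ctrl
def pt(cam,uv,depth,cal=None,r=2):
    c=cal or ctrl.get_calibration(cam);K=np.array(c["intrinsics"]);T=np.array(c["T"])
    u,v=int(round(uv[0])),int(round(uv[1]))
    w=depth[max(v-r,0):v+r+1,max(u-r,0):u+r+1];w=w[w>0]
    if not len(w): return None
    d=np.median(w)
    return (T@np.r_[d*np.linalg.solve(K,[uv[0],uv[1],1]),1])[:3]
def onplane(cam,uv,z):
    c=ctrl.get_calibration(cam);K=np.array(c["intrinsics"]);T=np.array(c["T"])
    r=T[:3,:3]@np.linalg.solve(K,[uv[0],uv[1],1]);o=T[:3,3]
    return o+r*(z-o[2])/r[2]
E
python3 - <<'E'
from h import *
np.set_printoptions(precision=1,suppress=True)
s=ctrl.read_state();print(s["clock"],s["eef_pos"],s["tool_rot"],s["width"],ctrl.tcp_to_tips)
for cam in ["scene","top"]:
    im,d=ctrl.get_image(cam);cv2.imwrite(f"pics/{cam}0.png",im);np.save(f"{cam}0.npy",d)
    print(cam,ctrl.get_calibration(cam)["T"][:3,3])
    for q in ["stick","well_rim","valve"]:
        for r in ctrl.place_of(cam,q)[:4]:
            uv=r["uv"];zz={"stick":8,"well_rim":90,"valve":0}[q]
            print(q,r["confidence"],np.array(uv),"plane",onplane(cam,uv,zz),"depth",pt(cam,uv,d))
        if q=="stick":
            for r in ctrl.recognise(cam,q)[:4]: print(" rec",r["confidence"],np.array(r["uv"]),pt(cam,r["uv"],d))
E
```

```text
0.0 [ 294.6 -578.7  241.4] [-3.1  0.   0.5] 85.422704199277 11.0
scene [921.6 -32.3 687.2]
stick 0.76 [473.2 233.9] plane [560.4 271.7   8. ] depth [583.2 252.5  50.9]
 rec 0.81 [497.3 188.1] [573.4 263.6 147.5]
well_rim 0.72 [307.3 298.6] plane [657.4  -5.2  90. ] depth [647.6  -4.2  68. ]
well_rim 0.71 [193.7 154.3] plane [ 389.3 -136.    90. ] depth [ 375.5 -138.7   74.6]
well_rim 0.61 [245.  221.5] plane [525.6 -71.5  90. ] depth [514.7 -72.6  73.6]
valve 0.95 [310.4 397. ] plane [758.3 -20.8   0. ] depth [765.5 -21.3  30.5]
top [475.9  34.  853.4]
stick 0.95 [175.2 248.6] plane [564.8 266.9   8. ] depth [560.3 255.   51. ]
 rec 0.96 [148.9 240.1] [560.3 259.4 169.7]
well_rim 0.75 [418.6 348.7] plane [ 395.  -135.6   90. ] depth [ 390.5 -145.    47.4]
well_rim 0.73 [374.9 262.6] plane [530.1 -71.   90. ] depth [533.4 -77.4  43.4]
well_rim 0.66 [332.4 184.7] plane [657.3  -5.5  90. ] depth [667.6  -7.8  46.4]
valve 0.51 [339.6 145.2] plane [752.5 -24.6   0. ] depth [745.4 -23.1  21.8]
```

View pics/scene0.png

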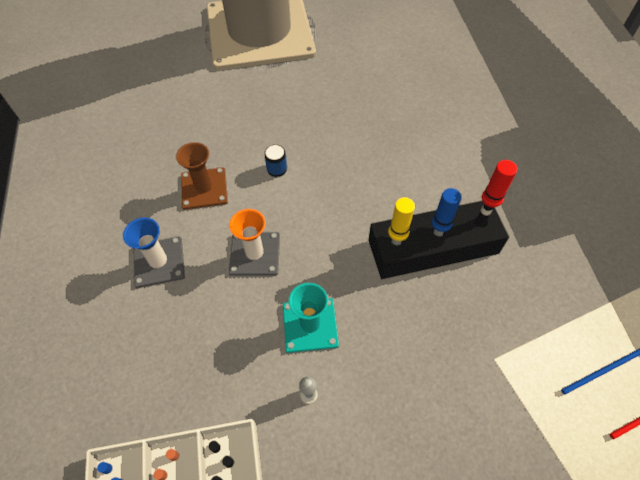

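View pics/top0.png

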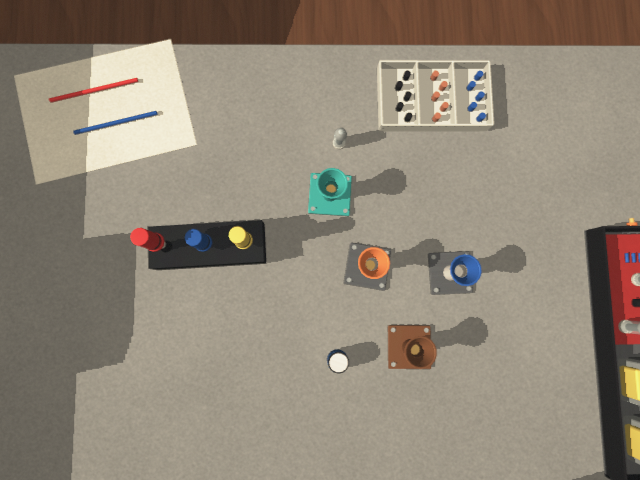

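The scene shows these candidates. For the stick: red tool in the rack (scene 497,188; top 148,240), blue tool (top 199,240), yellow tool (top 240,237) and a red pencil on the paper (top 95,90). For the well: orange (top 375,263), blue (466,270), brown (420,350) and turquoise (333,184). I choose the red tool in the rack and the orange collar. Next I'll refine both and check with one crop.

```bash
python3 - <<'E'
from h import *
np.set_printoptions(precision=1,suppress=True)
def cloud(cam,mask,d):
    c=ctrl.get_calibration(cam);K=np.array(c["intrinsics"]);T=np.array(c["T"])
    v,u=np.nonzero(mask&(d>0));P=np.linalg.solve(K,np.vstack([u,v,np.ones(len(u))]))*d[v,u]
    return (T[:3,:3]@P).T+T[:3,3]
for cam in ["top","scene"]:
    im=cv2.imread(f"pics/{cam}0.png");d=np.load(f"{cam}0.npy");hsv=cv2.cvtColor(im,cv2.COLOR_BGR2HSV)
    H,S,V=cv2.split(hsv)
    C={"red":((H<5)|(H>174))&(S>180)&(V>80),"blue":(H>100)&(H<125)&(S>150)&(V>50),"yel":(H>22)&(H<33)&(S>180)&(V>100),"or":(H>6)&(H<18)&(S>170)&(V>120)}
    for k,m in C.items():
        p=cloud(cam,m,d)
        if k!="or":
            p=p[(p[:,2]>60)&(p[:,1]>50)&(p[:,1]<350)]
            zt=np.percentile(p[:,2],98);q=p[p[:,2]>zt-4]
            print(cam,k,len(p),"ztop",zt,"top centre",(q.min(0)+q.max(0))[:2]/2,q[:,:2].mean(0),"ext",np.ptp(q,axis=0))
        else:
            p=p[(abs(p[:,0]-528)<45)&(abs(p[:,1]+71)<45)&(p[:,2]>60)]
            q=p[p[:,2]>84];A=np.c_[2*q[:,:2],np.ones(len(q))];s=np.linalg.lstsq(A,(q[:,:2]**2).sum(1),rcond=None)[0]
            print(cam,k,len(q),"zmax",p[:,2].max(),"fit",s[:2],"R",np.sqrt(s[2]+s[0]**2+s[1]**2),"bbox",(q.min(0)+q.max(0))[:2]/2,np.ptp(q,axis=0))
a=cv2.imread("pics/scene0.png")
c1=cv2.resize(a[150:290,360:520],None,fx=2.4,fy=2.4);c2=cv2.resize(a[190:330,185:345],None,fx=2.4,fy=2.4)
cv2.imwrite("pics/crop1.png",np.hstack([c1,c2]))
print(ctrl.read_state()["tool_rot"])
E
```

```text
top red 62 ztop 180.5657417302421 top centre [565.2 266.3] [567.9 262.7] ext [22.5 16.5  4.2]
top blue 328 ztop 140.9264419192918 top centre [568.  205.2] [567.6 205.3] ext [24.1 23.6  4.7]Traceback (most recent call last):
  File "<stdin>", line 15, in <module>
    return _quantile_unchecked(
        a, q, axis, out, overwrite_input, method, keepdims, weights)
    return _ureduce(a,
                    func=_quantile_ureduce_func,
    ...<5 lines>...
                    overwrite_input=overwrite_input,
                    method=method)
    r = func(a, **kwargs)
    result = _quantile(arr,
                       quantiles=q,
    ...<2 lines>...
                       out=out,
                       weights=wgt)
    slices_having_nans = np.isnan(arr[-1, ...])
                                  ~~~^^^^^^^^^
IndexError: index -1 is out of bounds for axis 0 with size 0
```

```bash
python3 - <<'E'
from h import *
np.set_printoptions(precision=1,suppress=True)
def cloud(cam,mask,d):
    c=ctrl.get_calibration(cam);K=np.array(c["intrinsics"]);T=np.array(c["T"])
    v,u=np.nonzero(mask&(d>0));P=np.linalg.solve(K,np.vstack([u,v,np.ones(len(u))]))*d[v,u]
    return (T[:3,:3]@P).T+T[:3,3]
for cam in ["top","scene"]:
    im=cv2.imread(f"pics/{cam}0.png");d=np.load(f"{cam}0.npy");hsv=cv2.cvtColor(im,cv2.COLOR_BGR2HSV)
    H,S,V=cv2.split(hsv)
    C={"red":((H<7)|(H>170))&(S>130)&(V>60),"blue":(H>95)&(H<125)&(S>120)&(V>50),"yel":(H>20)&(H<35)&(S>130)&(V>90),"or":(H>5)&(H<20)&(S>150)&(V>110)}
    for k,m in C.items():
        p=cloud(cam,m,d)
        if k!="or":
            p=p[(p[:,2]>60)&(p[:,1]>50)&(p[:,1]<350)]
            if len(p)<20: print(cam,k,"few");continue
            zt=np.percentile(p[:,2],98);q=p[p[:,2]>zt-4]
            print(cam,k,len(p),"ztop",zt,"top centre",(q.min(0)+q.max(0))[:2]/2,q[:,:2].mean(0),"ext",np.ptp(q,axis=0))
        else:
            p=p[(abs(p[:,0]-528)<45)&(abs(p[:,1]+71)<45)&(p[:,2]>60)]
            q=p[p[:,2]>84];A=np.c_[2*q[:,:2],np.ones(len(q))];s=np.linalg.lstsq(A,(q[:,:2]**2).sum(1),rcond=None)[0]
            print(cam,k,len(q),"zmax",p[:,2].max(),"fit",s[:2],"R",np.sqrt(s[2]+s[0]**2+s[1]**2),"bbox",(q.min(0)+q.max(0))[:2]/2,np.ptp(q,axis=0))
a=cv2.imread("pics/scene0.png")
c1=cv2.resize(a[150:290,360:520],None,fx=2.4,fy=2.4);c2=cv2.resize(a[190:330,185:345],None,fx=2.4,fy=2.4)
cv2.imwrite("pics/crop1.png",np.hstack([c1,c2]))
print(ctrl.read_state()["tool_rot"])
E
```

```text
top red 548 ztop 180.84473046007966 top centre [564.5 270.6] [564.6 270. ] ext [24.2 25.   4.6]
top blue 400 ztop 140.9807977304792 top centre [568.1 205.2] [567.6 205.7] ext [24.2 23.7  4.7]
top yel 362 ztop 140.7662563099065 top centre [570.6 140.3] [570.9 140.7] ext [24.1 23.9  5.4]
top or 332 zmax 94.07478544513174 fit [530.  -68.4] R 22.204598274648784 bbox [530.4 -68.9] [49.7 49.8 10. ]
scene red 948 ztop 180.4780911430506 top centre [564.1 270.3] [564.8 269.8] ext [26.  25.4  5.1]
scene blue 754 ztop 140.16554709896047 top centre [567.9 204.5] [568.6 204.5] ext [23.3 23.3  4.7]
scene yel 757 ztop 140.33897680670543 top centre [571.2 140.4] [571.4 140.1] ext [25.9 25.1  5. ]
scene or 385 zmax 94.4557142403786 fit [530.3 -68.5] R 22.527682017565564 bbox [529.5 -68.4] [50.9 49.4 10.4]
[-3.1 -0.   0.5]
```

View pics/crop1.png

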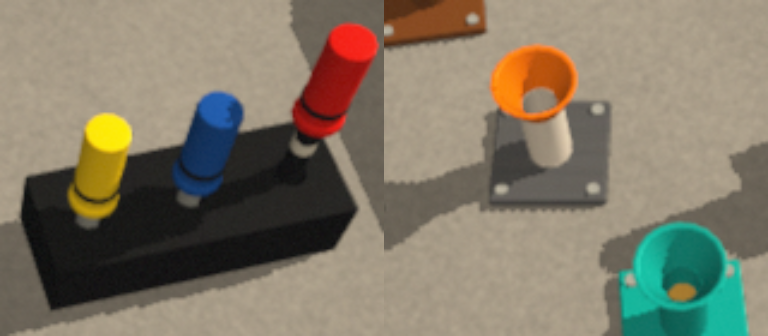

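The crop shows the red stick upright at the rack's end (crop 345,80), with blue and yellow beside it. The orange collar sits on a white tube (crop 535,80) and the turquoise look-alike is lower right. The stick is at (564.5, 270), the well at (530, -68.5), and the row is turned by about 3°, so the jaws will go across the row.

Request:
send_rows([
  {"x":2.2,"y":3.4,"roll":7},
  {"x":4.4,"y":6.8,"roll":14},
  {"x":6.6,"y":10.2,"roll":21},
  {"x":8.8,"y":13.6,"roll":28},
  {"x":11,"y":17,"roll":35},
])

```text
$.rows[0]: bad value
```

Request:
send_rows([
  {"x":1.2,"y":3.9,"roll":5.5},
  {"x":2.4,"y":7.8,"roll":11},
  {"x":3.6,"y":11.7,"roll":16.5},
  {"x":4.8,"y":15.6,"roll":22},
  {"x":6,"y":19.5,"roll":27},
])

```text
$.rows[0]: bad value
```

Request:
send_rows([
  {"x":0.8,"y":4},
  {"x":1.6,"y":8},
  {"x":2.4,"y":12},
  {"x":3.2,"y":16},
  {"x":4,"y":20},
])

```text
$.rows[0]: bad value
```

Request:
send_rows([
  {"x":2.2,"y":3.4,"z":0,"roll":7,"claw":0},
  {"x":4.4,"y":6.8,"z":0,"roll":14,"claw":0},
  {"x":6.6,"y":10.2,"z":0,"roll":21,"claw":0},
  {"x":8.8,"y":13.6,"z":0,"roll":28,"claw":0},
  {"x":11,"y":17,"z":0,"roll":35,"claw":0},
])

```text
clock: 0.92
eef_pos: [405.6, -407.7, 242.6]
tool_rot: [3.141, 0.0, 1.087]
force: [1.3, 0.2, 0.0]
width: 85.4
```

Request:
send_rows([
  {"x":1.2,"y":3.9,"z":0,"roll":5.5,"claw":0},
  {"x":2.4,"y":7.8,"z":0,"roll":11,"claw":0},
  {"x":3.6,"y":11.7,"z":0,"roll":16.5,"claw":0},
  {"x":4.8,"y":15.6,"z":0,"roll":22,"claw":0},
  {"x":6,"y":19.5,"z":0,"roll":27,"claw":0},
])

```text
clock: 1.33
eef_pos: [465.2, -212.5, 242.7]
tool_rot: [3.141, 0.0, 1.557]
force: [-0.3, 0.2, 0.2]
width: 85.2
```

Request:
send_rows([
  {"x":0.8,"y":4,"z":0,"roll":0,"claw":0},
  {"x":1.6,"y":8,"z":0,"roll":0,"claw":0},
  {"x":2.4,"y":12,"z":0,"roll":0,"claw":0},
  {"x":3.2,"y":16,"z":0,"roll":0,"claw":0},
  {"x":4,"y":20,"z":0,"roll":0,"claw":0},
])

```text
clock: 1.75
eef_pos: [505.0, -12.5, 242.6]
tool_rot: [3.141, 0.0, 1.552]
force: [1.0, -0.2, -0.7]
width: 85.5
```

Request:
send_rows([
  {"x":0.8,"y":4,"z":0,"roll":0,"claw":0},
  {"x":1.6,"y":8,"z":0,"roll":0,"claw":0},
  {"x":2.4,"y":12,"z":0,"roll":0,"claw":0},
  {"x":3.2,"y":16,"z":0,"roll":0,"claw":0},
  {"x":4,"y":20,"z":0,"roll":0,"claw":0},
])

```text
clock: 2.17
eef_pos: [545.1, 187.6, 242.6]
tool_rot: [3.141, 0.0, 1.553]
force: [0.5, -0.1, -0.8]
width: 85.1
```

Request:
send_rows([
  {"x":0.9,"y":4,"z":0,"roll":4,"claw":0},
  {"x":1.9,"y":8.3,"z":0,"roll":4,"claw":0},
  {"x":1.9,"y":8.3,"z":-1,"roll":4,"claw":0},
  {"x":1.9,"y":8.3,"z":-4,"roll":4,"claw":0},
  {"x":1.9,"y":8.3,"z":-7,"roll":4,"claw":0},
])

```text
clock: 2.58
eef_pos: [564.7, 270.5, 172.6]
tool_rot: [3.138, -0.002, 1.624]
force: [0.7, -0.2, -0.6]
width: 85.7
```

```bash
python3 - <<'E'
from h import *
im,d=ctrl.get_image("wrist");im2,_=ctrl.get_image("scene")
cv2.imwrite("pics/g1.png",np.hstack([cv2.resize(im,(400,300)),cv2.resize(im2[80:320,320:640],(400,300))]))
print(ctrl.read_state()["eef_pos"],ctrl.read_state()["tool_rot"])
E
```

```text
[560.77782616 266.62119259 167.73015906] [-3.13288895  0.00453751  1.62304827]
```

View pics/g1.png

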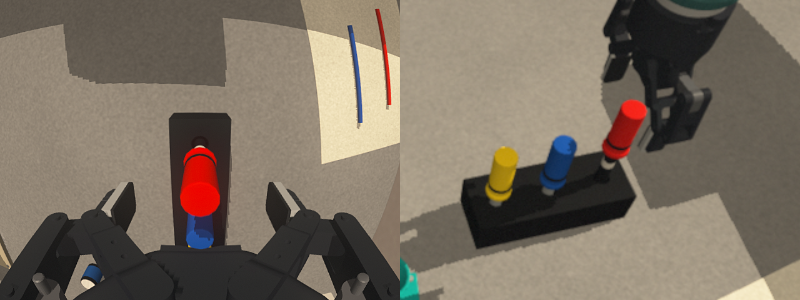

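The wrist view (left) shows the red handle at (200,195) centred between the pads (120,205)/(280,210). The scene crop shows the gripper just above it. The two pose readings differ by about 5 mm, so I'll check that before closing.

```bash
python3 - <<'E'
from h import *
np.set_printoptions(precision=4,suppress=True)
for i in range(3):
    s=ctrl.read_state();print(s["clock"],s["eef_pos"],s["tool_rot"],s["qd"],s["qpos"])
im,d=ctrl.get_image("scene")
s=ctrl.read_state();print(s["clock"],s["eef_pos"],s["tool_rot"])
c=ctrl.get_calibration("scene");K=c["intrinsics"];T=np.linalg.inv(c["T"])
for p in [(564,270,178),(606,270,170),(522,270,170),(606,270,180)]:
    q=K@(T@np.r_[p,1])[:3];print(p,q[:2]/q[2], "crop px",400+(q[0]/q[2]-320)*1.25,(q[1]/q[2]-80)*1.25)
E
```

```text
2.6833 [560.7778 266.6212 167.7302] [-3.1329  0.0045  1.623 ] [ 0.0136 -0.0636 -0.0169 -0.067  -0.0152  0.0585  0.0131] [-0.3099  0.6895 -0.2959  1.6603  0.2518  0.8394 -0.6606]
2.6833 [560.7778 266.6212 167.7302] [-3.1329  0.0045  1.623 ] [ 0.0136 -0.0636 -0.0169 -0.067  -0.0152  0.0585  0.0131] [-0.3099  0.6895 -0.2959  1.6603  0.2518  0.8394 -0.6606]
2.6833 [560.7778 266.6212 167.7302] [-3.1329  0.0045  1.623 ] [ 0.0136 -0.0636 -0.0169 -0.067  -0.0152  0.0585  0.0131] [-0.3099  0.6895 -0.2959  1.6603  0.2518  0.8394 -0.6606]
2.7333 [562.4339 267.5134 170.4224] [-3.1369  0.0024  1.6226]
(564, 270, 178) [506.498  167.1854] crop px 633.1225000136182 108.9817610879359
(606, 270, 170) [516.9704 197.4197] crop px 646.2129434525997 146.77462566734044
(522, 270, 170) [492.9816 146.4913] crop px 616.2269921115453 83.1141234192544
(606, 270, 180) [519.6278 192.6864] crop px 649.5346957771915 140.8580113281421
```

The difference was an arm transient after a fast stop, now settling. Descending and closing.

Request:
send_rows([
  {"x":0,"y":0,"z":-1.5,"roll":0,"claw":0},
  {"x":0,"y":0,"z":-2.8,"roll":0,"claw":0},
  {"x":0,"y":0,"z":-2.8,"roll":0,"claw":0},
  {"x":0,"y":0,"z":-2.8,"roll":0,"claw":1},
  {"x":0,"y":0,"z":-2.8,"roll":0,"claw":1},
])

```text
clock: 3.15
eef_pos: [565.0, 269.2, 146.3]
tool_rot: [3.139, -0.001, 1.622]
force: [-0.2, 0.5, 0.6]
width: 64.0
```

Request:
send_rows([
  {"x":0,"y":0,"z":0,"roll":0,"claw":1},
  {"x":0,"y":0,"z":0,"roll":0,"claw":1},
  {"x":0,"y":0,"z":0,"roll":0,"claw":1},
  {"x":0,"y":0,"z":0,"roll":0,"claw":1},
  {"x":0,"y":0,"z":0,"roll":0,"claw":1},
])

```text
clock: 3.57
eef_pos: [564.4, 269.0, 145.3]
tool_rot: [3.14, -0.001, 1.623]
force: [-0.6, -0.8, 6.5]
width: 24.4
```

Gripped, with a width of about 25 against the 26 mm handle. Lifting.

Request:
send_rows([
  {"x":0,"y":0,"z":0.6,"roll":0,"claw":1},
  {"x":0,"y":0,"z":1.6,"roll":0,"claw":1},
  {"x":0,"y":0,"z":3,"roll":0,"claw":1},
  {"x":0,"y":0,"z":4.5,"roll":0,"claw":1},
  {"x":0,"y":0,"z":6,"roll":0,"claw":1},
])

```text
clock: 3.98
eef_pos: [563.6, 268.7, 205.3]
tool_rot: [-3.141, 0.0, 1.623]
force: [-0.7, 0.2, -0.0]
width: 24.8
```

Request:
send_rows([
  {"x":0,"y":0,"z":2,"roll":0,"claw":1},
  {"x":0,"y":0,"z":4.5,"roll":0,"claw":1},
  {"x":0,"y":0,"z":7,"roll":0,"claw":1},
  {"x":0,"y":0,"z":8.5,"roll":0,"claw":1},
  {"x":0,"y":0,"z":9,"roll":0,"claw":1},
])

```text
clock: 4.4
eef_pos: [565.0, 269.6, 298.0]
tool_rot: [3.137, -0.002, 1.623]
force: [0.1, 0.6, -0.7]
width: 24.2
```

```bash
python3 - <<'E'
from h import *
np.set_printoptions(precision=3,suppress=True)
im,d=ctrl.get_image("wrist");im2,_=ctrl.get_image("scene")
cv2.imwrite("pics/g2.png",np.hstack([cv2.resize(im,(400,300)),cv2.resize(im2[0:300,240:640],(400,300))]))
s=ctrl.read_state();print(s["eef_pos"],s["tool_rot"],s["force"],s["width"])
E
```

```text
[564.12  268.906 295.452] [ 3.14  -0.001  1.623] [-0.104  0.032 -1.199] 24.33535450524578
```

View pics/g2.png

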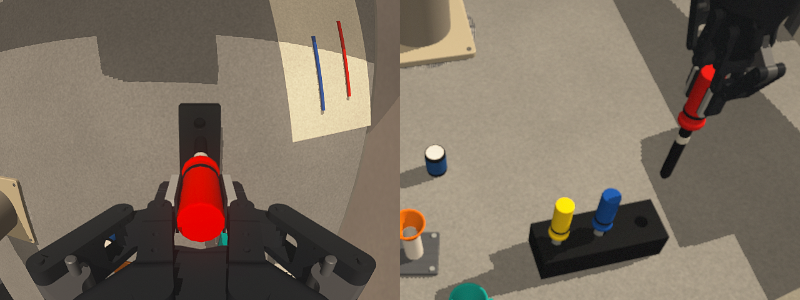

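The stick is out of the rack and held upright: its red handle is between the pads (scene crop 705,90), its tip is at (668,172), and its hole is empty. Carrying it over the orange well.

Request:
send_rows([
  {"x":-0.2,"y":-1.5,"z":0,"roll":0,"claw":1},
  {"x":-0.5,"y":-4.5,"z":0,"roll":0,"claw":1},
  {"x":-0.9,"y":-8.5,"z":0,"roll":0,"claw":1},
  {"x":-1.3,"y":-12.5,"z":0,"roll":0,"claw":1},
  {"x":-1.7,"y":-16.5,"z":0,"roll":0,"claw":1},
])

```text
clock: 4.92
eef_pos: [545.0, 100.7, 292.5]
tool_rot: [-3.138, 0.001, 1.623]
force: [0.7, -0.5, -1.2]
width: 24.8
```

Request:
send_rows([
  {"x":-0.4,"y":-4,"z":0,"roll":0,"claw":1},
  {"x":-0.8,"y":-8,"z":0,"roll":0,"claw":1},
  {"x":-1.2,"y":-12,"z":0,"roll":0,"claw":1},
  {"x":-1.5,"y":-15,"z":0,"roll":0,"claw":1},
  {"x":-1.7,"y":-17.0,"z":0,"roll":0,"claw":1},
])

```text
clock: 5.33
eef_pos: [527.2, -72.0, 292.6]
tool_rot: [-3.137, 0.002, 1.617]
force: [-0.3, -0.2, -0.9]
width: 24.6
```

Request:
send_rows([
  {"x":0,"y":-0.3,"z":-0.5,"roll":0,"claw":1},
  {"x":0,"y":-0.3,"z":-1.5,"roll":0,"claw":1},
  {"x":0,"y":-0.3,"z":-2.5,"roll":0,"claw":1},
  {"x":0,"y":-0.3,"z":-3,"roll":0,"claw":1},
  {"x":0,"y":-0.3,"z":-3,"roll":0,"claw":1},
])

```text
clock: 5.75
eef_pos: [528.6, -67.5, 262.1]
tool_rot: [-3.137, -0.002, 1.626]
force: [-0.6, -0.6, -1.0]
width: 24.5
```

```bash
python3 - <<'E'
from h import *
np.set_printoptions(precision=3,suppress=True)
im2,d=ctrl.get_image("scene");
for r in ctrl.place_of("scene","stick")[:3]: print(r, onplane("scene",r["uv"],128))
im,_=ctrl.get_image("top")
c=ctrl.get_calibration("scene");K=c["intrinsics"];T=np.linalg.inv(c["T"])
q=K@(T@np.r_[530,-68.5,128,1])[:3];print("expected tip px",q[:2]/q[2])
cv2.imwrite("pics/g3.png",np.hstack([cv2.resize(im2[60:300,120:360],(400,400)),cv2.resize(im[180:340,300:460],(400,400))]))
s=ctrl.read_state();print(s["eef_pos"],s["tool_rot"],s["force"],s["width"])
E
```

```text
{'uv': [245.8, 206.6], 'confidence': 0.79} [527.407 -65.472 128.   ]
expected tip px [243.747 208.529]
[530.079 -68.187 264.228] [-3.142 -0.     1.625] [-0.3    0.331 -1.028] 24.551874184213755
```

View pics/g3.png

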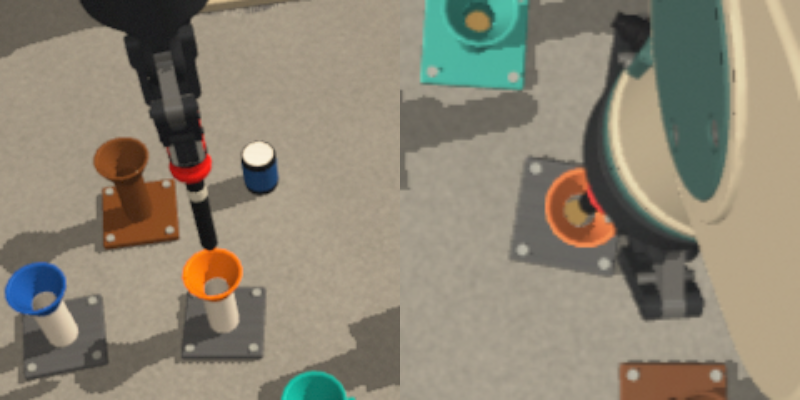

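The tip (left 208,245) hangs just above the orange collar (212,272), within about 3 mm of its axis, so the flare will take it. Lowering gently.

Request:
send_rows([
  {"x":0,"y":0,"z":-1,"roll":0,"claw":1},
  {"x":0,"y":0,"z":-2.2,"roll":0,"claw":1},
  {"x":0,"y":0,"z":-3.4,"roll":0,"claw":1},
  {"x":0,"y":0,"z":-4.4,"roll":0,"claw":1},
  {"x":0,"y":0,"z":-5,"roll":0,"claw":1},
])

```text
clock: 6.32
eef_pos: [529.3, -69.1, 213.0]
tool_rot: [-3.14, -0.0, 1.623]
force: [0.0, 0.0, -2.3]
width: 24.5
```

Request:
send_rows([
  {"x":0,"y":0,"z":-0.4,"roll":0,"claw":1},
  {"x":0,"y":0,"z":-0.8,"roll":0,"claw":1},
  {"x":0,"y":0,"z":-1.2,"roll":0,"claw":1},
  {"x":0,"y":0,"z":-1.6,"roll":0,"claw":1},
  {"x":0,"y":0,"z":-2,"roll":0,"claw":1},
])

```text
clock: 6.73
eef_pos: [530.1, -69.3, 194.3]
tool_rot: [3.141, 0.0, 1.623]
force: [-0.3, 0.1, -1.0]
width: 24.8
```

Request:
send_rows([
  {"x":0,"y":0,"z":-0.4,"roll":0,"claw":1},
  {"x":0,"y":0,"z":-0.8,"roll":0,"claw":1},
  {"x":0,"y":0,"z":-1.2,"roll":0,"claw":1},
  {"x":0,"y":0,"z":-1.6,"roll":0,"claw":1},
  {"x":0,"y":0,"z":-2,"roll":0,"claw":1},
])

```text
clock: 7.15
eef_pos: [530.0, -69.3, 174.4]
tool_rot: [3.141, 0.0, 1.623]
force: [-1.1, -0.1, 6.5]
width: 25.0
```

Request:
send_rows([
  {"x":0,"y":0,"z":-0.3,"roll":0,"claw":1},
  {"x":0,"y":0,"z":-0.6,"roll":0,"claw":1},
  {"x":0,"y":0,"z":-0.9,"roll":0,"claw":1},
  {"x":0,"y":0,"z":-1.2,"roll":0,"claw":1},
  {"x":0,"y":0,"z":-1.2,"roll":0,"claw":1},
])

```text
clock: 7.57
eef_pos: [529.9, -69.3, 162.3]
tool_rot: [3.141, 0.0, 1.623]
force: [-0.9, 0.6, 1.1]
width: 24.3
```

Request:
send_rows([
  {"x":0,"y":0,"z":-0.1,"roll":0,"claw":1},
  {"x":0,"y":0,"z":-0.2,"roll":0,"claw":1},
  {"x":0,"y":0,"z":-0.3,"roll":0,"claw":1},
  {"x":0,"y":0,"z":-0.4,"roll":0,"claw":1},
])

```text
clock: 7.9
eef_pos: [530.1, -69.3, 158.8]
tool_rot: [3.141, 0.0, 1.623]
force: [-1.1, -0.1, 5.7]
width: 24.2
```

Request:
send_rows([
  {"x":0,"y":0,"z":-0.1,"roll":0,"claw":1},
  {"x":0,"y":0,"z":-0.2,"roll":0,"claw":1},
  {"x":0,"y":0,"z":-0.2,"roll":0,"claw":1},
])

```text
clock: 8.15
eef_pos: [530.2, -69.3, 157.1]
tool_rot: [3.141, 0.0, 1.623]
force: [-2.1, -0.5, 8.4]
width: 24.7
```

Request:
send_rows([
  {"x":0,"y":0,"z":-0.1,"roll":0,"claw":1},
  {"x":0,"y":0,"z":-0.2,"roll":0,"claw":1},
  {"x":0,"y":0,"z":-0.2,"roll":0,"claw":1},
])

```text
clock: 8.4
eef_pos: [530.5, -69.3, 156.8]
tool_rot: [3.14, 0.001, 1.623]
force: [-4.0, -0.4, 22.4]
width: 24.8
```

```bash
python3 - <<'E'
from h import *
np.set_printoptions(precision=3,suppress=True)
im2,d=ctrl.get_image("scene")
cv2.imwrite("pics/g4.png",cv2.resize(im2[150:270,180:310],(650,600),interpolation=cv2.INTER_CUBIC))
s=ctrl.read_state();print(s["eef_pos"],s["tool_rot"],s["force"],s["width"])
E
```

```text
[530.536 -69.32  156.837] [3.14  0.001 1.623] [-3.758 -0.086 23.086] 24.44522945056028
```

View pics/g4.png

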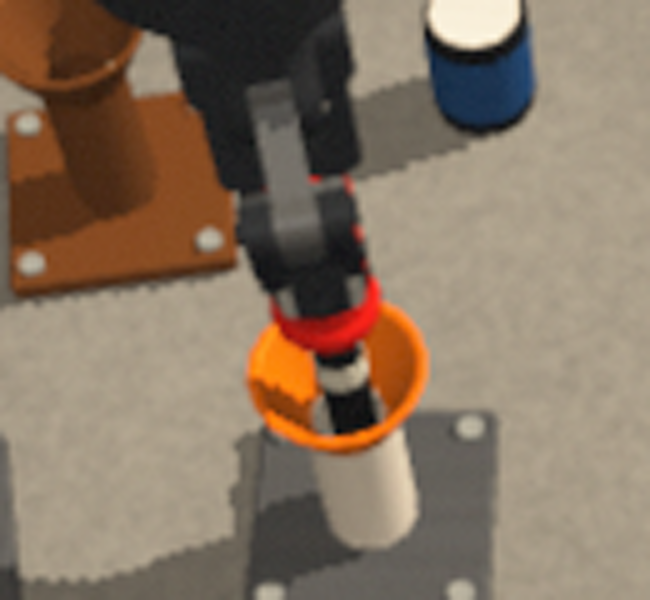

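The stick sits in the orange collar, with its white band (345,375) near rim level. The force jumped from about 7 to 23 N at TCP 156.8, where a bottom was predicted at 157, so it has bottomed. I'll ease off the press, open and retreat upward.

Request:
send_rows([
  {"x":0,"y":0,"z":0.1,"roll":0,"claw":1},
  {"x":0,"y":0,"z":0.1,"roll":0,"claw":0.8},
  {"x":0,"y":0,"z":0.1,"roll":0,"claw":0},
  {"x":0,"y":0,"z":0.1,"roll":0,"claw":0},
  {"x":0,"y":0,"z":0.1,"roll":0,"claw":0},
])

```text
clock: 8.87
eef_pos: [529.8, -69.3, 155.1]
tool_rot: [-3.142, -0.0, 1.623]
force: [-0.6, -0.0, 0.4]
width: 60.0
```

Request:
send_rows([
  {"x":0,"y":0,"z":0,"roll":0,"claw":0},
  {"x":0,"y":0,"z":0,"roll":0,"claw":0},
  {"x":0,"y":0,"z":0,"roll":0,"claw":0},
  {"x":0,"y":0,"z":0,"roll":0,"claw":0},
  {"x":0,"y":0,"z":0,"roll":0,"claw":0},
])

```text
clock: 9.28
eef_pos: [529.9, -69.3, 155.2]
tool_rot: [-3.141, -0.0, 1.623]
force: [-0.5, -0.5, -0.2]
width: 85.4
```

Request:
send_rows([
  {"x":0,"y":0,"z":1,"roll":0,"claw":0},
  {"x":0,"y":0,"z":3,"roll":0,"claw":0},
  {"x":0,"y":0,"z":6,"roll":0,"claw":0},
  {"x":0,"y":0,"z":9,"roll":0,"claw":0},
  {"x":0,"y":0,"z":12,"roll":0,"claw":0},
])

```text
clock: 9.7
eef_pos: [529.6, -69.1, 277.3]
tool_rot: [-3.142, -0.0, 1.623]
force: [-0.3, -0.5, -0.2]
width: 85.1
```

Request:
send_rows([
  {"x":-1,"y":3,"z":1,"roll":0,"claw":0},
  {"x":-3,"y":6,"z":2,"roll":0,"claw":0},
  {"x":-5,"y":9,"z":2,"roll":0,"claw":0},
  {"x":-6,"y":12,"z":2,"roll":0,"claw":0},
  {"x":-6,"y":13,"z":2,"roll":0,"claw":0},
])

```text
clock: 10.12
eef_pos: [467.3, 65.5, 296.7]
tool_rot: [3.141, -0.002, 1.629]
force: [0.5, -0.2, 1.3]
width: 85.4
```

```bash
python3 - <<'E'
from h import *
np.set_printoptions(precision=1,suppress=True)
for cam in ["scene","top"]:
    im,d=ctrl.get_image(cam);c=ctrl.get_calibration(cam);K=c["intrinsics"];T=c["T"]
    H,S,V=cv2.split(cv2.cvtColor(im,cv2.COLOR_BGR2HSV))
    v,u=np.nonzero(((H<5)|(H>172))&(S>150)&(V>60)&(d>0));P=(T[:3,:3]@(np.linalg.solve(K,np.vstack([u,v,np.ones(len(u))]))*d[v,u])).T+T[:3,3]
    P=P[(abs(P[:,0]-530)<60)&(abs(P[:,1]+69)<60)&(P[:,2]>100)]
    if len(P):
        q=P[P[:,2]>P[:,2].max()-7];print(cam,len(P),"top z",np.percentile(P[:,2],98),"centre",(q.min(0)+q.max(0))/2)
    if cam=="scene": cv2.imwrite("pics/g5.png",cv2.resize(im[130:420,160:400],(496,600),interpolation=cv2.INTER_CUBIC))
    for r in ctrl.place_of(cam,"valve")[:1]: print("valve",r["confidence"],onplane(cam,r["uv"],0))
s=ctrl.read_state();print(s["clock"],s["eef_pos"],s["force"])
E
```

```text
scene 896 top z 192.0161424309383 centre [530.3 -67.4 189.6]
valve 0.86 [758.1 -21.1   0. ]
top 408 top z 192.46010154967107 centre [529.9 -66.7 191.2]
valve 0.57 [750.6 -29.2   0. ]
10.3167 [470.4  59.6 295.6] [ 0.1 -0.8 -0.4]
```

View pics/g5.png

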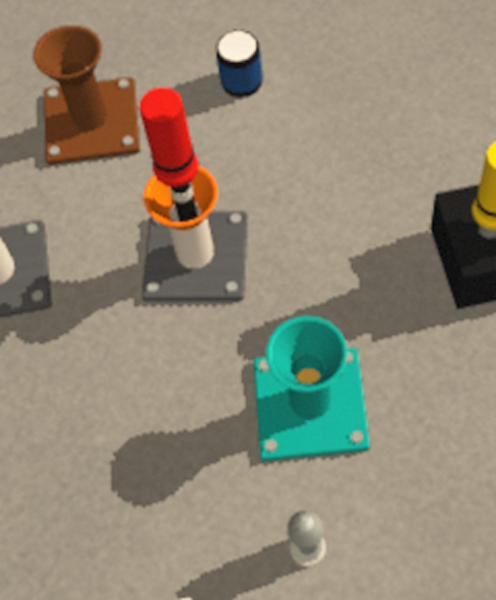

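The stick stands free in the orange well (red handle at 165,130) and the glass valve is upright (305,535). The stick top reads 192 mm, against 180.6 for a true 178 at the start, so about 190 mm as expected when bottomed. Handing in.

```bash
python3 -c "
from cell import ctrl
print(ctrl.finish_job())"
```

```text
the job is handed in; nothing more can be done
None
```

I parked the red-handled stick in the orange-collared well, pushed it to the bottom, released it and backed the arm away. I handed the job in at about 10.3 s of the allowed 38 s.

- **Bottomed:** the plunger resisted with about 6–8 N. The force then rose to 23 N as the tool stopped at 156.8 mm, where I had predicted 157 mm.
- **Depth after release:** the stick top reads 192 mm. Allowing for the +2.5 mm offset the cameras showed at the start, it stands at about 190 mm, which puts the tip 70 mm below the rim.
- **Seating:** it stands upright, centred within 2 mm of the well axis. I judged the white band against the rim only from an angled view; the exact level rests on the height and force readings.
- **Other things:** the glass valve is still standing. Its two camera positions differ from each other by about 1 cm, but each is close to its first reading. The scene view agrees within 1 mm and the top view within 5 mm.
- **Disagreement seen:** one pose reading was about 5 mm off right after a fast stop. It was settling when I rechecked, and the grasp was unaffected.

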